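Dock the spare meter from the drawer

ROBOT

A 6-joint arm with a two-finger parallel gripper is mounted at the origin on the work surface. World frame = base frame: x ahead of the robot, y to its left, z up, the work surface at z = 0. Lengths are in m, angles in rad, forces in N, time in s.
With the tool pointing down it reaches from about 0.2 to 0.875 m from the base axis. Payload 3.4 kg.
Tool frame: the origin (TCP) lies between the finger pads; the fingertips stand 25 mm ahead of it and the grasp point (between the pads) lies 6 mm ahead of it (r.nose_length is the z of the fingertips in the tool frame, in m); z points along the fingers, y is the line along which they close (so a half turn about z gives the same grasp; the last joint's range is limited). The gripper opens to 94 mm and grips with 3 to 60 N. Pads are 16 mm wide; open, the fingers measure 119 mm over their backs; the gripper's body (75 mm by 177 mm) begins 78 mm behind the grasp point.
Start: joints at [-0.121, 0.276, 1.505, -0, 1.361, -0.121], TCP at [0.575, -0, 0.23] pointing down, gripper open.
Joint ranges: [-2.89, 2.89], [-0.75, 2.08], [0.22, 2.7], [-1.18, 4.32], [0.11, 2.71], [-2.7, 2.7]. Speed limits (rad/s): [2.57, 2.57, 3.14, 3.14, 3.14, 3.14].

INTERFACE

Orientations are given as a unit quaternion [w, x, y, z].
In Python, from plant import r, gripper_to, inverse_kinematics, vision, models, telemetry gives the robot as it stands. Calls block until the motion is done:
- r.move_to(position, orientation): joint-space move of the TCP to a pose.
- r.move_l(position, rot=None, vel=0.15, guard=None): straight line of the TCP; rot=None keeps the orientation; vel is the mean speed in m/s. With guard (N) it stops when the force on the tool has changed by that much, and returns True; else False.
- r.movej(angles): joint-space move.
- gripper_to(opening, f_grip=None): finger opening in m; f_grip is the grip in N (None keeps the last); returns when the fingers have stopped.
- r.hold(seconds).
- inverse_kinematics(position, orientation): joint angles nearest the present ones, or None.
- vision.snapshot(name): name is "scene" or "side" or "wrist"; returns the picture (400x640x3 uint8, red, green, blue); there is no depth.
- vision.get_calibration(name): a dict with "fx", "fy", "cx", "cy" (pixels), "position" and "orientation" of the camera in the world. Camera axes: x right, y down, z forward; pixel columns grow to the right and rows downward; lengths in m; the calibration is good to about 2 mm. A picture is of the moment at which its call begins: read the wrist's pose just before it. get_calibration takes no time and is no camera call; for the wrist camera it gives the pose at the moment of the call.
A pose or a line that the arm cannot do raises r.PlanningError and nothing moves.
- r.sign_off(): hands the job in; it is judged then, once.
Trained networks look in the newest picture that a camera, given by its name, has taken for a name from the list of things; names that differ only in an ending like _2 or _b are one class to them, and where a whole thing is asked for, a point or a joint stands for the part that bears it (a point fixed in the world has none). Each returns a list of dicts, best first, with "score" (0 to 1); they miss things now and then, are a little off and sometimes report something else, mostly with a low value. They report only what shows in the picture. A call takes as long as a camera call.
- models.boxes_of(thing, camera): "at" ([x, y, z] in m, in world coordinates, good to about 4 mm: the middle of the surface that is visible of it).
- models.regions_of(thing, camera): "pixels" (400x640 bool, what is visible of it).
- models.mark_of(thing, camera): "at" ([x, y, z] in m, in world coordinates, good to about 4 mm: a listed point, or the origin of a listed thing).
Readings, each from a call of its own:
- telemetry.current_t(): time.
- telemetry.current_joints(): joint angles.
- telemetry.current_dq(): joint speeds.
- telemetry.current_joint_efforts(): joint torques, N m.
- telemetry.current_ee_pos(): TCP position.
- telemetry.current_tool_rot(): TCP orientation.
- telemetry.current_wrist_force(): force on the tool from outside, world axes, zero at the start.
- telemetry.current_torque(): the same for the moment, N m.
- telemetry.current_opening(): finger opening in m.
- telemetry.current_finger_force(): force on a finger pad.
Only numpy, scipy, OpenCV 4.12 (cv2) and the standard library are available. Lean on these libraries where they do the work, as an engineer would, in place of code of your own. Each camera call takes 0.05 s, during which the arm holds its last target. There are 200 camera calls.

TASK

Pull the upper drawer of the white drawer unit right out until you feel it come up firmly against its stop, without dragging the unit along the bench, and leave it open. Take the handheld meter from it and lay it screen up, top end uphill, flat on the sloping bed of the empty charging dock while still holding it (do not drop it), push it down the slope until it is fully home against the lip, and let go. Leave the docked meters and everything else on the bench where they are.

Things in the scene. Friction and masses are not known exactly. Their poses are not given: they have to be found in the camera images.
- unit_front (a point): the white benchtop drawer unit, 260 deep (x) x 260 wide (y) x 150 high, two drawers one above the other; loose, about 4.5 kg, it slides along the bench if pulled with 20 to 30 N. Point: middle of its front's lower edge, on the bench; x runs level from front to back, so the drawers face -x and pull out along -x; y across, z up. A light carton lies on the rear half of its top
- drawer (a joint): the upper drawer, white front, steel bar handle: metres pulled out, 0 is shut. It starts shut or up to 0.01 ajar, runs with 2 to 4 N and stays where it is left. How far it goes differs each time and cannot be seen: somewhere from 0.13 to 0.165 it meets a firm stop that must be felt
- drawer_handle (a point): centre of the upper drawer's handle, a level round bar of about 10 diameter, 120 long across the front (along this frame's y), its axis 35 in front of the drawer front and 30 below the top of the unit. Axes as the unit's. The lower drawer has the same handle 63 below it
- drawer_in (a point): middle of the front edge of the upper drawer's floor, inside, moving with the drawer; axes as the unit's. Inside it is 215 long (x) x 218 wide (y), walls 39 high above the floor, front panel 47. A black battery case 60 x 34 x 20 lies loose at its +y side, the meter in the middle or towards -y
- meter_center (a point): centre of the handheld meter in the upper drawer: a white block 86 long (its x) x 48 wide (y) x 24 thick (z), 0.1 to 0.2 kg, with a dark screen on its upper face nearer its +x end (its top). It lies screen up on the drawer's floor, 12 below this point, its top end towards the back of the drawer
- meter_top (a point): middle of that meter's top (screen) end, 43 from its centre along its x
- seat (a point): on the empty dock: where the meter's centre is when fully home, the meter's axes then along this frame's. The bed is a flat slope of 25 degrees rising away from the robot: x points up the slope, y across, z square off the bed, which lies 12 below this point, is 74 wide and reaches 60 uphill of it. The meter does not slide down it by its own weight: it must be pushed
- dock_lip (a point): middle of the lip's foot, 43 downhill of the seat on the bed of the empty dock, same axes as the seat. The lip stands 14 above the bed and stops the meter's lower end; two cheeks 12 high, 56 apart inside, flank the lowest 20 of the bed. Above them the sides are open
- dock_a: the empty dock: grey foot 120 x 70 with the white sloping bed; origin at the centre of its underside, x level the way the slope rises, fixed to the bench. The seat lies 63 above the bench. Docks stand side by side about 120 apart; which of the three is empty varies
- meter_b_center (a point): centre of a like meter already standing in a second dock; leave alone
- meter_c_center (a point): centre of a like meter already standing in a third dock; leave alone
- tube_rack: white rack of sample tubes 60 x 200, 96 high, origin at the centre of its underside; leave alone
- reagent_bottle: amber bottle 64 diameter, 150 high, origin at the centre of its underside; leave alone
- swab_jar: jar 56 diameter, 80 high, origin at the centre of its underside; leave alone
- slide_box: low box 80 x 100 x 32 high, origin at the centre of its underside; leave alone
- spray_bottle: white bottle 68 diameter, 170 high, origin at the centre of its underside; leave alone

How it is judged:
By the outcome, as a careful person would: the job done as asked, in the order asked, and still so for the second after the job is handed in, with the robot touching nothing.
It also fails if it takes over 56 s, if anything falls off the work surface, if the arm or the gripper's body presses on something with over 40 N, if the wrist force passes 120 N, or if a joint passes its speed limit or range.

## Working session

There is one attempt and no reset: what is moved stays moved. The work goes in short steps, each a Python script; the robot and the scene stay as the last script left them, time stands still between calls to the robot, and variables do not carry over. Pictures are saved under pics/ and viewed, at most 13 in all, crops included, and the job is handed in when it is done.

```bash
ls; mkdir -p pics; cat > h.py <<'E'
import numpy as np, cv2
from scipy.spatial.transform import Rotation as R
from plant import r, gripper_to, inverse_kinematics, vision, models, telemetry as t
def snap(c,n=None):
    im=vision.snapshot(c)
    if n: cv2.imwrite(f'pics/{n}.png',im[:,:,::-1])
    return im
def q(zx,y):  # tool z dir, tool y dir -> wxyz
    z=np.array(zx,float);z/=np.linalg.norm(z);y=np.array(y,float);y-=z*(y@z);y/=np.linalg.norm(y)
    a=R.from_matrix(np.c_[np.cross(y,z),y,z]).as_quat();return a[[3,0,1,2]]
def marks(names,cam):
    for n in names:
        print(cam,n,[(np.round(d['at'],4).tolist(),round(d['score'],2)) for d in models.mark_of(n,cam)[:3]])
E
python3 - <<'E'
from h import *
print(t.current_ee_pos(),t.current_tool_rot(),t.current_t())
for c in('scene','side'):
    snap(c,c+'0')
    marks(['unit_front','drawer_handle','drawer_in','seat','dock_lip','dock_a','meter_b_center','tube_rack','reagent_bottle','swab_jar','slide_box','spray_bottle'],c)
print(t.current_t())
E
```

```text
pics
[5.74486273e-01 4.39149219e-05 2.29631386e-01] [-6.97929430e-04  7.07107500e-01  7.07105492e-01 -5.65608872e-04] 0.0
scene unit_front [([0.5715, -0.1017, 0.0023], 0.49), ([0.5334, -0.1049, 0.0329], 0.18)]
scene drawer_handle [([0.6126, 0.1896, 0.1199], 0.59)]
scene drawer_in [([0.5318, -0.1087, 0.031], 0.22)]
scene seat [([0.5657, -0.1041, 0.0609], 0.8)]
scene dock_lip [([0.5324, -0.11, 0.0338], 0.84)]
scene dock_a [([0.5695, -0.1009, 0.0036], 0.61)]
scene meter_b_center [([0.5661, -0.3544, 0.0628], 0.55)]
scene tube_rack [([0.6033, -0.5139, 0.0003], 0.89)]
scene reagent_bottle [([0.7432, -0.0968, -0.0019], 0.63)]
scene swab_jar [([0.6995, -0.1596, -0.0018], 0.65)]
scene slide_box [([0.5777, 0.5054, 0.0015], 0.59)]
scene spray_bottle [([0.737, -0.2676, -0.0002], 0.95)]
side unit_front []
side drawer_handle [([0.6143, 0.1806, 0.1202], 0.66)]
side drawer_in [([0.6704, 0.1888, 0.0871], 0.72)]
side seat [([0.5709, -0.1017, 0.066], 0.64)]
side dock_lip [([0.528, -0.1032, 0.0348], 0.88)]
side dock_a [([0.5705, -0.1005, -0.0061], 0.58), ([0.7458, 0.1636, 0.0962], 0.37), ([0.6055, -0.5143, -0.0026], 0.3)]
side meter_b_center [([0.5692, -0.3497, 0.0647], 0.89)]
side tube_rack [([0.6063, -0.5149, -0.0004], 0.55)]
side reagent_bottle [([0.743, -0.1, 0.0027], 0.56)]
side swab_jar [([0.6957, -0.1529, 0.0008], 0.7)]
side slide_box [([0.5813, 0.505, 0.0015], 0.59), ([0.613, 0.1824, 0.1214], 0.38)]
side spray_bottle [([0.7369, -0.2679, -0.0003], 0.52)]
1.3
```

View pics/scene0.png

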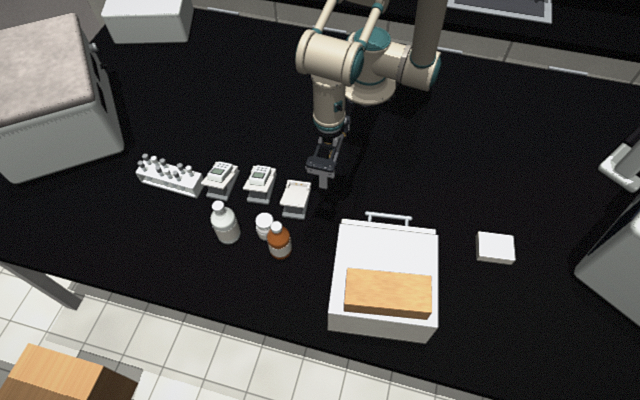

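View pics/side0.png

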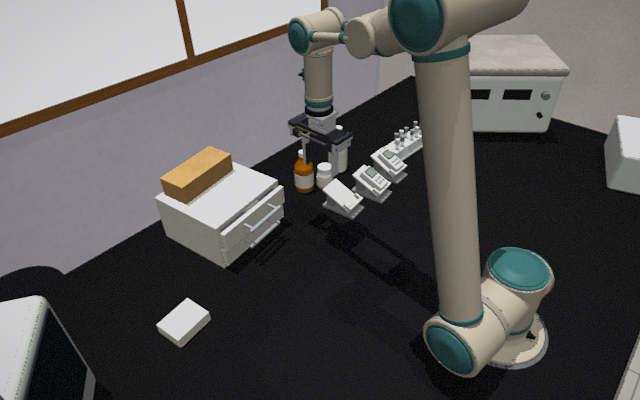

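The scene view shows the empty dock nearest the unit (295,198), two docked meters at (260,182) and (222,178), and the unit handle at (388,218). The side view agrees, with the drawer looking shut or nearly so. Next I'll look from close above the handle.

```bash
python3 - <<'E'
from h import *
r.move_to([0.585,0.185,0.30],q([0,0,-1],[1,0,0]))
snap('wrist','w1')
marks(['drawer_handle','drawer_in','unit_front'],'wrist')
cal=vision.get_calibration('wrist');print(cal)
for d in models.regions_of('drawer_handle','wrist')[:2]:
    p=d['pixels'];v,u=np.where(p);print(d['score'],p.sum(),u.min(),u.max(),v.min(),v.max())
print(t.current_t())
E
```

```text
wrist drawer_handle [([0.6131, 0.1826, 0.1227], 0.95)]
wrist drawer_in []
wrist unit_front [([0.5712, -0.1039, 0.068], 0.64)]
{'fx': 276.5301232280032, 'fy': 276.5301232280032, 'cx': 323.2945465521219, 'cy': 201.8784108419173, 'position': array([0.58541235, 0.26614181, 0.45289036]), 'orientation': array([ 1.41114121e-01,  9.89992468e-01, -3.70706879e-04, -1.25745633e-03])}
0.72 6440 339 403 71 281
0.56 1057 368 403 339 375
2.3583
```

View pics/w1.png

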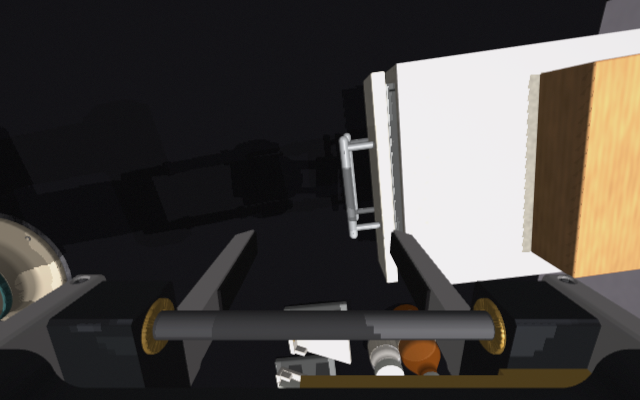

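The wrist view shows the bar from about (344,140) to (352,234), with the drawer slightly ajar. I'll compute the yaw from the bar ends and the drawer front's edge.

```bash
cat >> h.py <<'E'
def ray(cal,u,v,z):
    o=cal['orientation'];Rm=R.from_quat([o[1],o[2],o[3],o[0]])
    d=Rm.apply([(u-cal['cx'])/cal['fx'],(v-cal['cy'])/cal['fy'],1]);p=np.array(cal['position'])
    return p+d*(z-p[2])/d[2]
E
python3 - <<'E'
from h import *
c=vision.get_calibration('wrist')
for u,v,z in[(344,138,.12),(352,233,.12),(371,73,.147),(388,281,.147),(396,65,.15),(452,283,.15),(530,76,.15),(524,250,.15)]: print(u,v,ray(c,u,v,z).round(4))
im=cv2.imread('pics/w1.png')[50:300,310:470]; cv2.imwrite('pics/w1c.png',cv2.resize(im,None,fx=2.4,fy=2.4,interpolation=cv2.INTER_CUBIC))
E
```

```text
344 138 [0.609  0.2476 0.12  ]
352 233 [0.6218 0.1274 0.12  ]
371 73 [0.6332 0.3135 0.147 ]
388 281 [0.6659 0.0737 0.147 ]
396 65 [0.6573 0.3203 0.15  ]
452 283 [0.745  0.0728 0.15  ]
530 76 [0.7929 0.31   0.15  ]
524 250 [0.8255 0.1179 0.15  ]
```

View pics/w1c.png

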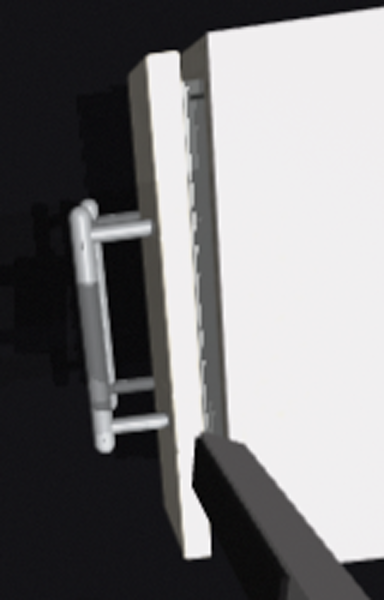

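```bash
cat >> h.py <<'E'
YAW=np.radians(7.3); UX=np.array([np.cos(YAW),np.sin(YAW),0]); UY=np.array([-np.sin(YAW),np.cos(YAW),0])
E
python3 - <<'E'
from h import *
Q=q([0,0,-1],UX)
gripper_to(0.027,30)
H=np.array([0.6145,0.186,0.126])
r.move_to(H+[0,0,.07],Q)
print('g',r.move_l(H,vel=.1,guard=6),t.current_ee_pos())
gripper_to(0.0,30)
print(t.current_opening(),t.current_finger_force(),t.current_wrist_force(),t.current_t())
p=np.array(t.current_ee_pos())
if t.current_opening()>.006:
    g=r.move_l(p-UX*.2,vel=.06,guard=12)
    e=np.array(t.current_ee_pos());print(g,(e-p)@UX,(e-p)@UY,t.current_wrist_force(),t.current_t())
E
```

```text
g False [0.61512317 0.18614269 0.12692572]
0.010174641718539051 30.000017881393433 [ 0.75312275 -0.4260874   2.19070293] 5.25
True -0.1460520770024599 -0.00037149545302067865 [-0.45842798  0.89596018  0.00806368] 7.45
```

```bash
python3 - <<'E'
from h import *
p=np.array(t.current_ee_pos())
g=r.move_l(p-UX*.03,vel=.03,guard=12)
e=np.array(t.current_ee_pos());print(g,(e-p)@UX,t.current_wrist_force(),t.current_t())
gripper_to(0.027)
p=np.array(t.current_ee_pos()); print(p)
r.move_l(p+[0,0,.08],vel=.2)
gripper_to(0.094,25)
r.move_to(p+UX*.10-UY*.02+[0,0,.20],q([0,0,-1],UY))
snap('wrist','w2')
marks(['meter_center','meter_top','drawer_in','drawer_handle'],'wrist')
print(t.current_joints(),t.current_t())
E
```

```text
True -6.876852536682236e-05 [0.12589631 0.23448006 1.52535435] 7.85
[0.47037142 0.16718622 0.12635611]
wrist meter_center [([0.5995, 0.1421, 0.0993], 0.61), ([0.5728, -0.1067, -0.0007], 0.41)]
wrist meter_top [([0.6389, 0.141, 0.0982], 0.93), ([0.7001, -0.1576, -0.0017], 0.58), ([0.5314, -0.1034, 0.0319], 0.53)]
wrist drawer_in [([0.5262, 0.1727, 0.0886], 0.69)]
wrist drawer_handle [([0.4657, 0.1615, 0.1202], 0.91), ([0.5439, -0.2298, 0.0598], 0.6)]
[ 1.55826411e-01  2.69628620e-01  1.28179566e+00 -5.75613199e-06
  1.59054985e+00 -1.54232646e+00] 11.7
```

View pics/w2.png

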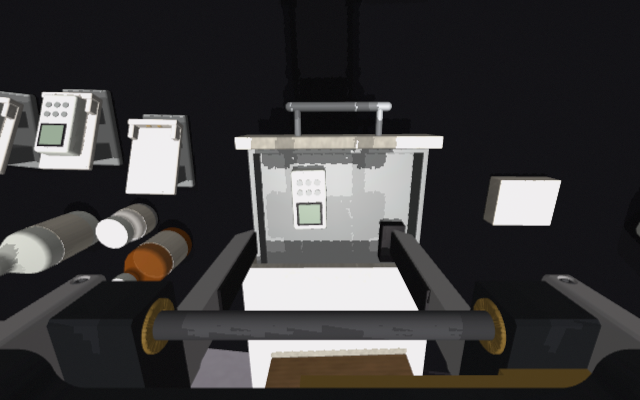

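The drawer is fully out and its stop held on a second pull. The wrist view shows the meter at (309,199) with its screen towards the unit. The lower end corners are about (292,171) and (325,170), the top end corners (295,229) and (327,227).

```bash
python3 - <<'E'
from h import *
c=vision.get_calibration('wrist')
P=[ray(c,u,v,.111) for u,v in[(292,170),(325,170),(295,229),(327,227)]]
lo=(P[0]+P[1])/2;hi=(P[2]+P[3])/2
print(np.round(P,4),(lo+hi)/2,np.linalg.norm(hi-lo),np.degrees(np.arctan2(*(hi-lo)[[1,0]])))
ctr=(lo+hi)/2
T=np.array([ctr[0],ctr[1],.0]);
# near look
gripper_to(0.075)
r.move_to([.598,.143,.20],q([0,0,-1],UY))
snap('wrist','w3'); marks(['meter_center','meter_top'],'wrist')
print(vision.get_calibration('wrist'),t.current_t())
E
```

```text
[[0.5581 0.1175 0.111 ]
 [0.5524 0.1615 0.111 ]
 [0.6422 0.13   0.111 ]
 [0.6333 0.1749 0.111 ]] [0.59650977 0.14595568 0.111     ] 0.08347286409188252 8.943809877252688
wrist meter_center [([0.602, 0.1394, 0.098], 0.7)]
wrist meter_top [([0.7437, -0.0994, 0.0001], 0.66), ([0.6388, 0.1441, 0.0971], 0.56)]
{'fx': 276.5301232280032, 'fy': 276.5301232280032, 'cx': 323.2945465521219, 'cy': 201.8784108419173, 'position': array([0.51775015, 0.13413945, 0.35604138]), 'orientation': array([0.09411386, 0.65335432, 0.74339355, 0.10787376])} 12.95
```

View pics/w3.png

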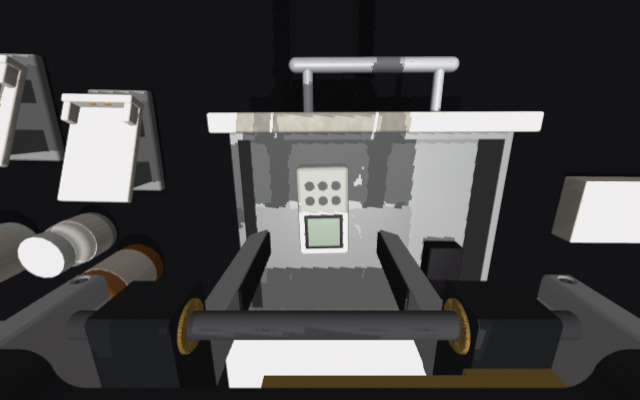

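```bash
python3 - <<'E'
from h import *
c=vision.get_calibration('wrist')
P=[ray(c,u,v,.111) for u,v in[(297,168),(347,167),(301,253),(348,252)]]
lo=(P[0]+P[1])/2;hi=(P[2]+P[3])/2;a=np.arctan2(*(hi-lo)[[1,0]])
ctr=(lo+hi)/2
print(np.round(P,4),ctr,np.linalg.norm(hi-lo),np.linalg.norm(P[1]-P[0]),np.degrees(a))
E
```

```text
[[0.5613 0.1164 0.111 ]
 [0.5547 0.1605 0.111 ]
 [0.644  0.1288 0.111 ]
 [0.637  0.1742 0.111 ]] [0.59924608 0.14495959 0.111     ] 0.08354572378658454 0.04457279823907402 8.983418042138291
```

```bash
python3 - <<'E'
from h import *
a=np.radians(9);Q=q([0,0,-1],[-np.sin(a),np.cos(a),0])
r.move_to([.5995,.1445,.175],Q)
print(r.move_l([.5995,.1445,.1155],vel=.12,guard=6),t.current_ee_pos())
gripper_to(0.0,25)
print(t.current_opening(),t.current_finger_force())
r.move_l([.5995,.1445,.25],vel=.15)
print(t.current_opening(),t.current_wrist_force())
r.move_to([.61,-.09,.27],q([0,0,-1],[0,1,0]))
snap('wrist','w4'); marks(['seat','dock_lip','dock_a'],'wrist')
print(t.current_opening(),vision.get_calibration('wrist'),t.current_t())
E
```

```text
False [0.60021943 0.14457465 0.11637191]
0.04786683046897288 25.00048577785492
0.047886049909459036 [-0.35148234 -0.62183419 -2.18951989]
wrist seat [([0.5696, -0.107, 0.0643], 0.92)]
wrist dock_lip [([0.5354, -0.1054, 0.0323], 0.87), ([0.5695, -0.1084, 0.0027], 0.2)]
wrist dock_a [([0.574, -0.1057, -0.0015], 0.7)]
0.04787739948946675 {'fx': 276.5301232280032, 'fy': 276.5301232280032, 'cx': 323.2945465521219, 'cy': 201.8784108419173, 'position': array([ 0.5285688 , -0.08739244,  0.42357923]), 'orientation': array([0.09871478, 0.6989369 , 0.70124461, 0.099993  ])} 16.5667
```

View pics/w4.png

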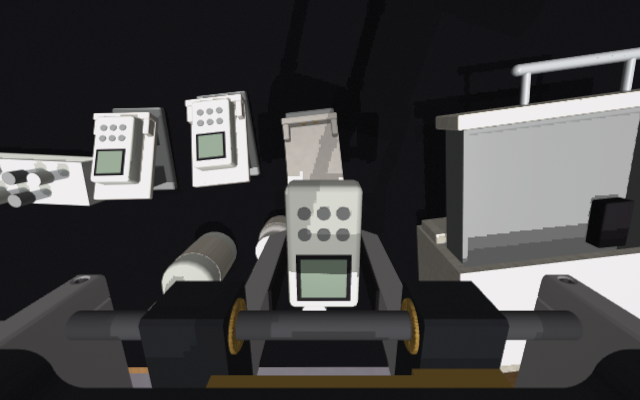

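The meter is held squarely, upright in the picture at (323,245), and the dock's lip runs about (283,120) to (337,112), so it is yawed. I'll enlarge to read its yaw.

```bash
python3 - <<'E'
import cv2,numpy as np
a=cv2.resize(cv2.imread('pics/w4.png')[95:195,265:365],None,fx=4,fy=4,interpolation=cv2.INTER_CUBIC)
b=cv2.resize(cv2.imread('pics/w2.png')[100:200,115:215],None,fx=4,fy=4,interpolation=cv2.INTER_CUBIC)
cv2.imwrite('pics/c1.png',np.hstack([a,b]))
E
```

```text
(no output)
```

View pics/c1.png

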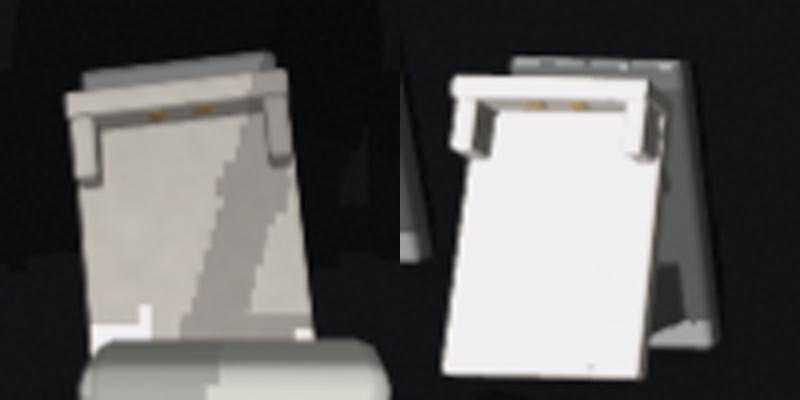

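```bash
python3 - <<'E'
from h import *
c=vision.get_calibration('wrist')
def A(p,n):
    p=np.array(p);d=p[1]-p[0];print(n,p.round(4).tolist(),'mid',p.mean(0).round(4),'len',np.linalg.norm(d).round(4),'yaw',np.degrees(np.arctan2(-d[0],d[1])).round(2))
A([ray(c,289.5,127.5,.0339),ray(c,332,122.5,.0339)],'foot')
A([ray(c,281.5,118.75,.0466),ray(c,337.5,112.5,.0466)],'liptop')
f=lambda o:R.from_quat(np.array(o)[[1,2,3,0]])
e=np.array(t.current_ee_pos());Rt=f(t.current_tool_rot())
off=Rt.inv().apply(np.array(c['position'])-e);rel=Rt.inv()*f(c['orientation'])
p=np.array([0.47037142,0.16718622,0.12635611])+UX*.10-UY*.02+[0,0,.20]
R2=f(q([0,0,-1],UY));c2=dict(c);c2['position']=p+R2.apply(off);c2['orientation']=(R2*rel).as_quat()[[3,0,1,2]]
A([ray(c2,125.75,193.75,.0775),ray(c2,176.25,194.5,.0775)],'uphill')
A([ray(c2,113.5,119.5,.0466),ray(c2,177.5-.5,120.,.0466)],'liptop2')
E
```

```text
foot [[0.5362, -0.1328, 0.0339], [0.5295, -0.0751, 0.0339]] mid [ 0.5328 -0.104   0.0339] len 0.0582 yaw 6.66
liptop [[0.525, -0.1415, 0.0466], [0.5169, -0.0685, 0.0466]] mid [ 0.521  -0.105   0.0466] len 0.0734 yaw 6.28
uphill [[0.6322, -0.1298, 0.0775], [0.6236, -0.0546, 0.0775]] mid [ 0.6279 -0.0922  0.0775] len 0.0757 yaw 6.47
liptop2 [[0.5283, -0.1616, 0.0466], [0.5168, -0.0671, 0.0466]] mid [ 0.5225 -0.1144  0.0466] len 0.0952 yaw 6.93
```

```bash
cat >> h.py <<'E'
yd=np.radians(6.7);s,c_=np.sin(np.radians(25)),np.cos(np.radians(25))
LX=np.array([np.cos(yd),np.sin(yd),0]);DY=np.array([-np.sin(yd),np.cos(yd),0])
DX=c_*LX+[0,0,s];DN=-s*LX+[0,0,c_];QD=q(-DN,DY);SEAT=np.array([.568,-.101,.063]);OFF=.0179
def rel(): # held meter centre in the seat frame
    d=np.array(t.current_ee_pos())-OFF*DN-SEAT;return np.round([d@DX*1e3,d@DY*1e3,d@DN*1e3],1)
def fs(): f=np.array(t.current_wrist_force());return np.round([f@DX,f@DY,f@DN],1)
E
python3 - <<'E'
from h import *
P=lambda x,n:SEAT+x*DX+(n+OFF)*DN
r.move_to(P(.025,.06),QD); print(rel(),fs())
r.move_l(P(.025,.012),vel=.15)
print(r.move_l(P(.025,-.010),vel=.03,guard=5),rel(),fs(),t.current_opening())
snap('wrist','w5');print(t.current_t())
E
```

```text
[27.1 -0.5 60.6] [ 0.2 -0.6 -1.9]
True [25.4 -0.2  1.1] [1.1 1.  1. ] 0.04832849326968268
18.3583
```

View pics/w5.png

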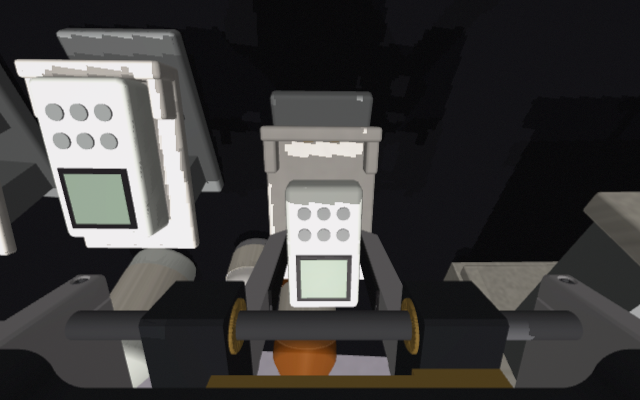

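The meter lies flat on the bed, aligned with the cheeks (inner faces at columns 278 and 367, meter centred at 324). Next I'll push it down to the lip.

```bash
python3 - <<'E'
from h import *
p=np.array(t.current_ee_pos())
print(r.move_l(p-.04*DX,vel=.04,guard=12),rel(),fs(),t.current_opening(),t.current_t())
p=np.array(t.current_ee_pos())
print(r.move_l(p-.02*DX,vel=.03,guard=14),rel(),fs(),t.current_opening())
snap('wrist','w6');print(t.current_t())
E
```

```text
True [-0.  -0.5  1.4] [ 2.5  0.5 -1.1] 0.04780343918190757 19.025
True [-0.2 -0.7  1.7] [ 2.6  0.5 -1. ] 0.047957672128038045
19.4083
```

View pics/w6.png

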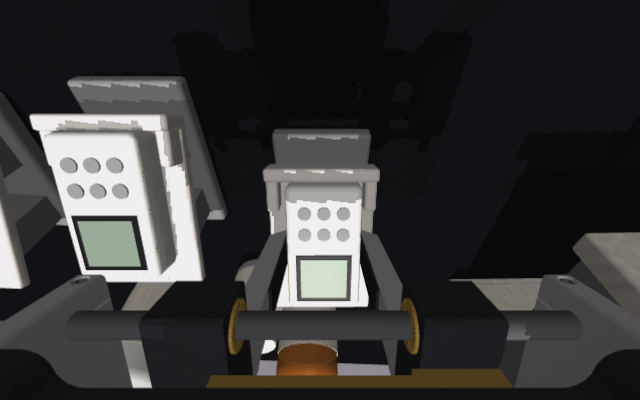

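```bash
python3 - <<'E'
from h import *
p=np.array(t.current_ee_pos())
print(r.move_l(p-.006*DN-.001*DX,vel=.02,guard=4),rel(),fs())
gripper_to(0.07)
p=np.array(t.current_ee_pos())
r.move_l(p+.08*DN,vel=.12)
r.move_l(p+.12*DN-.06*LX+[0,0,.03],vel=.15)
snap('wrist','w7'); marks(['meter_center','meter_top','dock_lip','seat'],'wrist')
snap('side');marks(['drawer_handle','meter_center','dock_lip'],'side')
snap('scene');marks(['drawer_handle'],'scene')
print(SEAT,SEAT+.043*DX,t.current_t())
E
```

```text
True [-0.1 -0.7  1. ] [1.  1.2 2.5]
wrist meter_center [([0.5693, -0.1013, 0.0636], 0.77)]
wrist meter_top [([0.6037, -0.0993, 0.0785], 0.78)]
wrist dock_lip []
wrist seat []
side drawer_handle [([0.471, 0.1644, 0.1203], 0.87), ([0.5684, -0.3495, 0.0658], 0.45)]
side meter_center [([0.5657, -0.1017, 0.0645], 0.73), ([0.606, -0.099, 0.0779], 0.49), ([0.5461, -0.2265, 0.0624], 0.31)]
side dock_lip [([0.5325, -0.1038, 0.0334], 0.53)]
scene drawer_handle [([0.4695, 0.1717, 0.119], 0.69)]
[ 0.568 -0.101  0.063] [ 0.60670509 -0.0964532   0.08117259] 22.3667
```

View pics/w7.png

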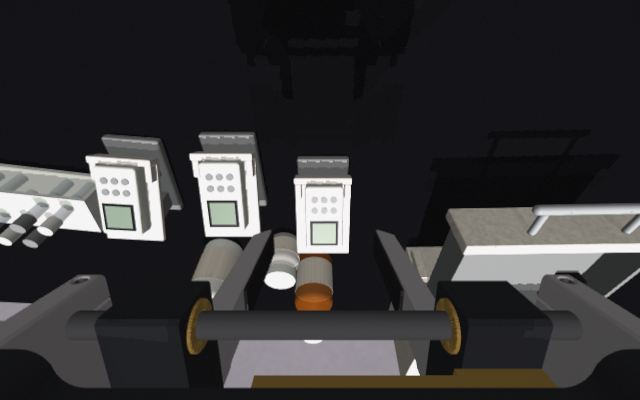

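The meter sits at (323,215) against the lip, just like the docked ones. Its measured centre matches the seat to within about 2 mm, the drawer is still fully open, and the gripper is clear.

```bash
python3 -c "
from h import *
print(r.sign_off(),t.current_t())"
```

```text
the job is handed in; nothing more can be done
the job is handed in; nothing more can be done
```

The job is handed in: the drawer is open against its stop (felt on two pulls), and the meter lies screen up in the empty dock, pushed home against the lip and released at about 22 s; I saw nothing else moved.

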